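# Seat the panel filter, then hold the winter shutter half open

## Robot

A 6-joint arm with a two-finger parallel gripper is mounted at the origin on the work surface. World frame = base frame: x ahead of the robot, y to its left, z up, the work surface at z = 0. Lengths are in m, angles in rad, forces in N, time in s.
With the tool pointing down it reaches from about 0.275 to 0.825 m from the base axis. Payload 4.9 kg.
Tool frame: the origin (TCP) lies between the finger pads; the fingertips stand 22 mm ahead of it and the grasp point (between the pads) lies 3 mm ahead of it; z points along the fingers, y is the direction in which the jaws open and shut (so a half turn about z gives the same grasp; the last joint's range is limited). The gripper opens to 85 mm and grips with 20 to 120 N. Pads are 22 mm wide; open, the fingers measure 114 mm over their backs; the gripper's body (76 mm by 85 mm) begins 54 mm behind the grasp point. The pads swing forward as they close: fully open they stand 13 mm farther back than shut.
Start: joints at [-0.134, 0.326, -0.193, 1.052, 0, 1.437], TCP at [0.55, 0, 0.253] pointing down, gripper open.
Joint ranges: [-2.65, 2.65], [-0.97, 1.79], [-1.3, 1.35], [-1.93, 2.1], [-1.47, 1.37], [-3.14, 3.14]. Speed limits (rad/s): [2.57, 2.57, 3.14, 3.14, 3.14, 3.14].

## Interface

Orientations are given as [roll, pitch, yaw] about the fixed x, y, z axes, in that order (R = Rz(yaw) Ry(pitch) Rx(roll)).
In Python, from station import manip, optics, workorder gives the robot as it stands.
- The arm moves only by the tool apply_moves, never from a script. Its argument "series" is a list of rows, each a list of 3 entries, a list of its own where there are three numbers: the turn, a rotation vector about the tool's x, y, z in units of 5 degrees (1.0 is 5 degrees), then the shift along the tool's x, y, z in cm, then the opening, from -1 (shut) to 1 (fully open). In form: [[[rx, ry, rz], [tx, ty, tz], claw], ...]. A call has 1 to 5 rows; each row shifts and turns the commanded pose from where the row before left it, along the tool's axes as they then stand; what a row does not reach is not made up. A row lasts 1/8 s, in which the tool goes at most 62.5 mm and 10.7 degrees, less where a joint would pass 70% of its speed; a pose out of reach is approached as far as the arm can. A call is refused whole if a number of a shift passes 6.25 or a number of a turn 1, either way. A call with a gripper value outside its range is refused whole. The fingers move at their own pace and stop on an object; the grip force is fixed at half the most. Time passes only in rows, so rows that do not move let the fingers close. It gives the time, the measured TCP pose, the force and the opening at its end, in the units of the state.
- manip.state(): the state, without advancing time (a new reading comes with each control period).
- optics.read_camera(name): name is "scene" or "side" or "wrist"; returns a dict with "color" (400x640x3 uint8, red, green, blue), "depth" (400x640 float32, m along the optical axis (not along the pixel's ray), 0 where there is no reading), "camera_matrix" (3x3 intrinsics, pixels), "dist_coeffs" ([k1, k2, p1, p2, k3] as OpenCV has them; the pictures are not rectified), "R" (3x3) and "t" (3): a world point X has camera coordinates R X + t; the wrist camera has in their place "mount" (4x4, takes a point from camera to tool coordinates, whose origin is the TCP and whose axes are the flange's). Camera axes: x right, y down, z forward; pixel columns grow to the right and rows downward; lengths in m; the calibration is good to about 2 mm. A picture is of the moment at which its call begins: read the wrist's pose just before it.
- workorder.job_done(): hands the job in, once; it reports no verdict.
The state is a dict: "time_s": time; "qpos": joint angles; "qvel": joint speeds; "joint_torque": joint torques, N m; "tool_pos": TCP position; "orientation": TCP orientation; "wrist_force": force on the tool from outside, world axes, zero at the start; "ft_torque": the same for the moment, N m; "gripper_width": opening from 0.0 (shut) to 1.0 (fully open).
Only numpy, scipy, OpenCV 4.12 (cv2) and the standard library are available. Lean on these libraries where they do the work, as an engineer would, in place of code of your own. Each camera call takes 0.05 s, during which the arm holds its last target.

## Task

The generator's air-intake box lies on the trailer deck for its restriction check. Slide the panel filter along the top of the box into its tracks until it is fully home against the end stop; then push the sprung winter shutter open to half travel (pointer at the middle of the three marks) and finish while still holding it there, without letting go, so that the gauge can be read. Leave the socket, the wrench and the spray can where they are.

Things in the scene. Friction and masses are not known exactly. Their poses are not given: they have to be found in the camera images.
- intake_box: Olive sheet-steel air-intake box, fixed, flat on the deck: 350 mm along its x, 365 mm along y, flat top face 100 mm above the deck. Origin at deck level; the top spans x -190 to +160, y -205 to +160 mm. Top bare at x below -92 (but for filter and socket). On top: filter bay at +y, sprung shutter at -y, its spring rod along x at y -182, 30 mm high, a round gauge 33 mm high at x 125, y -110.
- bay_mouth (a point): Mouth of the filter bay, on the box's top face: x 0, y +70 mm of the box, box axes. From here two steel tracks run 130 mm along +x to an end stop wall; 146 mm apart inside, 28 mm high, with hold-down lips reaching 10 mm inwards, their underside 24.5 mm above the top face, so the filter can only be slid in along +x. Flared cheeks guide from 23 mm before the mouth.
- bay_home (a point): Point on the box's top face (100 mm above the deck) where the filter's origin lies when it is fully home: x +75, y +70 mm of the box, box axes.
- filter: Flat panel filter, metal frame round pleated paper, loose: 110 mm along x, 140 mm along y, 20 mm thick, 0.25 to 0.5 kg, sliding easily, lying on the box's top in front of the bay. Origin at the centre of its underside; +x edge goes in first. Home, its axes match the box's and its leading edge touches the end stop; about 3 mm play each side.
- filter_bail (a point): Middle of the filter's bail handle: a level round bar 10 mm thick, 64 mm long along the filter's y, at filter x -46 (trailing edge), 54 mm above the filter's underside, 34 mm above its upper face, open below. Can be pinched from above across the filter's x.
- shutter (a joint): Shutter travel along the box's +x, m: 0 shut, 0.030 half open (pointer at the middle mark), 0.060 fully open at the stop. The spring pushes it shut: about 4 N at 0, 10 N at half, 16 N at full; let go, it shuts. A 76 x 76 mm steel plate in 9 mm high tracks over a 60 x 60 mm port; three dark marks 30 mm apart on the track nearer the filter, a pointer on the plate.
- shutter_pull (a point): Top centre of the shutter's upright black pull: 10 mm thick along the box's x, 50 mm wide along y, top 46 mm above the box's top face (146 mm above the deck), free on both sides down to 7 mm above that face. Moves with the shutter; shut, it is at x -30, y -105 mm of the box. Can be pinched from above across its 10 mm, or pushed from its -x side.
- socket: Steel wrench socket, upright ring 28 mm across and 36 mm tall standing on the near corner of the box's top; origin under its centre. Not part of the work, to be left alone.
- wrench: Steel wrench 200 mm long lying on the deck beside the box, to be left alone.
- spray_can: Bare metal spray can, 60 mm across and 150 mm tall, standing on the deck beside the box; origin under its centre. To be left alone.
There are look-alikes about, which are no part of the job. Of the things like the filter, leave any that is brown or orange; of the rest the larger one is meant.

How it is judged:
On the way, in this order (a step that is already met when the one before it is completed fails the run):
1. the filter is fully home in its tracks, the shutter still shut (x of filter in the frame of bay_home above -0.005 m and distance between filter and bay_home below 0.008 m and angle between the x axis of filter and the x axis of intake_box, either way round below 0.06 rad and value of joint shutter below 0.006 m), for 0.2 s.
2. the shutter is held at half travel (value of joint shutter between 0.024 and 0.036 m and contact force between the fingers and shutter above 3 N), for 0.3 s.
At the end, for the whole second after the job is handed in: The shutter stands still at 24 to 36 mm of its 60 mm travel, held there by the fingers alone (more than 3 N); the filter, released and at rest, lies square in its tracks within 5 mm of the end stop position (8 mm in all directions) (all of step 2 and velocity of joint shutter between -0.01 and 0.01 m/s and contact force between each of filter, socket, wrench, spray_can and shutter below 0.5 N and x of filter in the frame of bay_home above -0.005 m and distance between filter and bay_home below 0.008 m and angle between the x axis of filter and the x axis of intake_box, either way round below 0.06 rad and linear speed of filter below 0.02 m/s and contact force between the fingers and filter below 0.5 N); the arm keeps its last pose, push and grip.
It fails at once if the socket is knocked or moved by more than 20 mm (distance of socket from where it was at the start of the episode above 0.02 m or angle between socket's own z axis and vertical above 0.5 rad).
It fails at once if the wrench or the spray can is moved by more than 30 mm (distance of any of wrench, spray_can from where it was at the start of the episode above 0.03 m).
It also fails if it takes over 54 s, if anything falls off the work surface, if the arm or the gripper's body presses on something with over 40 N, if the wrist force passes 120 N, or if a joint passes its speed limit or range.

## Working session

There is one attempt and no reset: what is moved stays moved. The work goes in short steps, Python scripts to look and compute and a tool call to move; the robot and the scene stay as the last step left them, time stands still between calls to the robot, and variables do not carry over. Pictures are saved under pics/ and viewed, and the job is handed in when it is done.

Besides the shell and the picture viewer there is one more tool, called after "Request:" as name(argument=value, ...) on one line, values as JSON. apply_moves: Moves the arm, as the interface text tells. Its arguments: {"type":"object","properties":{"series":{"type":"array","items":{"type":"array"}}},"required":["series"]}

```bash
ls; mkdir -p pics
python3 - <<'E'
from station import manip, optics
import cv2,pickle
s=manip.state();print(s)
for n in("scene","side","wrist"):
    c=optics.read_camera(n);pickle.dump((s,c),open(n+"0.pkl","wb"))
    cv2.imwrite(f"pics/{n}0.png",c["color"][:,:,::-1])
    print(n,c["camera_matrix"],c["dist_coeffs"],c.get("R"),c.get("t"),c.get("mount"))
E
```

```text
pics
{'time_s': 0.0, 'qpos': array([-1.34165256e-01,  3.26941259e-01, -1.93582806e-01,  1.05200242e+00,
        2.71608077e-06,  1.43658206e+00]), 'qvel': array([-0.00097186,  0.00109646, -0.00041746, -0.00063258,  0.00022019,
        0.00051001]), 'joint_torque': array([-1.24197268e-03, -4.43398941e+01,  2.62443137e+01,  1.56443648e-02,
       -1.97191571e-04, -6.55614656e-06]), 'tool_pos': array([5.49455978e-01, 1.04763229e-04, 2.52503642e-01]), 'orientation': array([-3.13987842e+00, -2.34207390e-04,  1.57084513e+00]), 'wrist_force': array([ 1.07773929, -0.45365889, -0.20119643]), 'ft_torque': array([-0.0169778 ,  0.01818276,  0.05203722]), 'gripper_width': 1.0014556133609334}
scene [[463.44307581   0.         310.16788601]
 [  0.         463.44307581 201.45505041]
 [  0.           0.           1.        ]] [0.01434628 0.         0.         0.         0.        ] [[-0.62163705  0.78315962  0.01511232]
 [ 0.65680394  0.53166022 -0.53473918]
 [-0.42682075 -0.32248786 -0.84488202]] [ 0.32631228 -0.25568358  1.77555208] None
side [[463.58775569   0.         315.14564834]
 [  0.         463.58775569 199.72460381]
 [  0.           0.           1.        ]] [-0.01265  0.       0.       0.       0.     ] [[ 0.83366032 -0.55218733 -0.00998085]
 [-0.28571212 -0.4157448  -0.86343781]
 [ 0.47262993  0.72266549 -0.50435656]] [-0.42404942  0.23751904  1.45363364] None
wrist [[297.88109232   0.         320.91030223]
 [  0.         297.88109232 198.18338382]
 [  0.           0.           1.        ]] [0.01080169 0.         0.         0.         0.        ] None None [[ 7.94200044e-04 -9.60826309e-01 -2.77150090e-01  7.09258665e-02]
 [ 9.99999050e-01  1.07542227e-03 -8.62690389e-04 -2.34811479e-04]
 [ 1.12694900e-03 -2.77149142e-01  9.60826250e-01 -1.20358693e-01]
 [ 0.00000000e+00  0.00000000e+00  0.00000000e+00  1.00000000e+00]]
```

View pics/scene0.png

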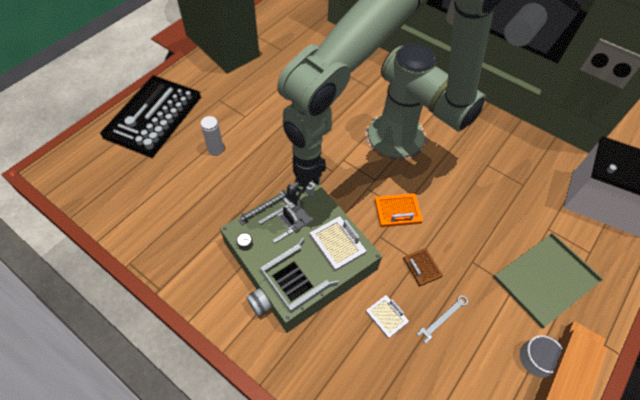

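View pics/side0.png

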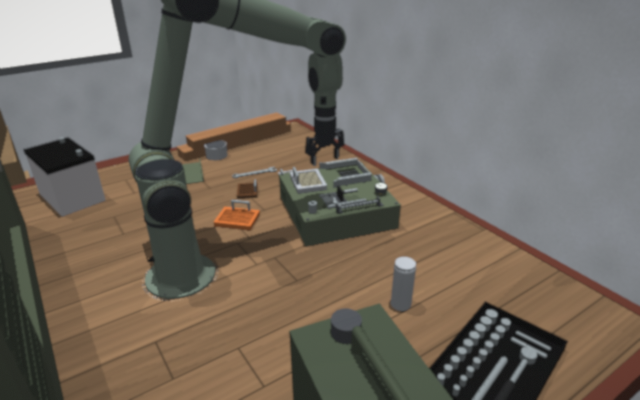

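View pics/wrist0.png

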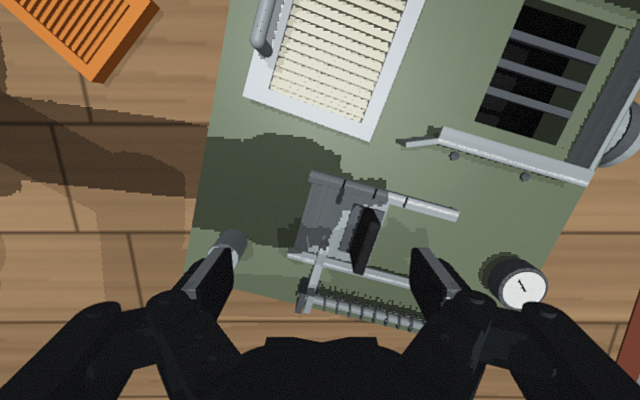

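```bash
cat > h.py <<'E'
import numpy as np,cv2,pickle
from scipy.spatial.transform import Rotation as Ro
def toolT(s):
    T=np.eye(4);T[:3,:3]=Ro.from_euler('xyz',s["orientation"]).as_matrix();T[:3,3]=s["tool_pos"];return T
def camT(s,c):
    if c.get("R") is not None:
        T=np.eye(4);T[:3,:3]=c["R"];T[:3,3]=c["t"];return np.linalg.inv(T)
    return toolT(s)@c["mount"]
def ray(s,c,uv):
    p=cv2.undistortPoints(np.array(uv,float).reshape(-1,1,2),c["camera_matrix"],c["dist_coeffs"])[:,0]
    d=np.c_[p,np.ones(len(p))];T=camT(s,c);return T[:3,3],d@T[:3,:3].T
def atz(s,c,uv,z):
    o,d=ray(s,c,uv);return o+d*((z-o[2])/d[:,2])[:,None]
def depthpts(s,c,uv):
    o,d=ray(s,c,uv);uv=np.array(uv).reshape(-1,2).astype(int);D=c["depth"][uv[:,1],uv[:,0]];return o+d*D[:,None]
def cloud(s,c):
    v,u=np.mgrid[0:400,0:640];uv=np.c_[u.ravel(),v.ravel()];P=depthpts(s,c,uv);return P.reshape(400,640,3),c["depth"]>0
def crop(img,u0,u1,v0,v1,k,fn):
    cv2.imwrite(fn,cv2.resize(img[v0:v1,u0:u1,::-1],None,fx=k,fy=k,interpolation=cv2.INTER_CUBIC))
E
python3 - <<'E'
from h import *
for n in("scene","wrist"):
    s,c=pickle.load(open(n+"0.pkl","rb"))
    P,ok=cloud(s,c)
    z=P[...,2]
    m=ok&(abs(z-.1)<.006)
    if n=="scene": m[:170]=0; m[:, :200]=0;m[:,400:]=0
    print(n,m.sum(),np.median(z[m]))
    vis=np.zeros((400,640,3),np.uint8);vis[m]=255
    cv2.imwrite(f"pics/m_{n}.png",vis)
    q=P[m][:,:2].astype(np.float32)
    print(cv2.minAreaRect(q))
s,c=pickle.load(open("scene0.pkl","rb"))
crop(c["color"],210,400,170,335,4,"pics/s_crop.png")
s,c=pickle.load(open("wrist0.pkl","rb"))
crop(c["color"],180,500,0,330,2,"pics/w_cropa.png")
E
```

```text
scene 7598 0.10124333290358067
((0.6257480382919312, 0.03711557388305664), (0.36984509229660034, 0.352169007062912), 74.09589385986328)
wrist 73155 0.09956443022422362
((0.6212475895881653, 0.025999009609222412), (0.3450106680393219, 0.3521362245082855), 74.24800109863281)
```

View pics/s_crop.png

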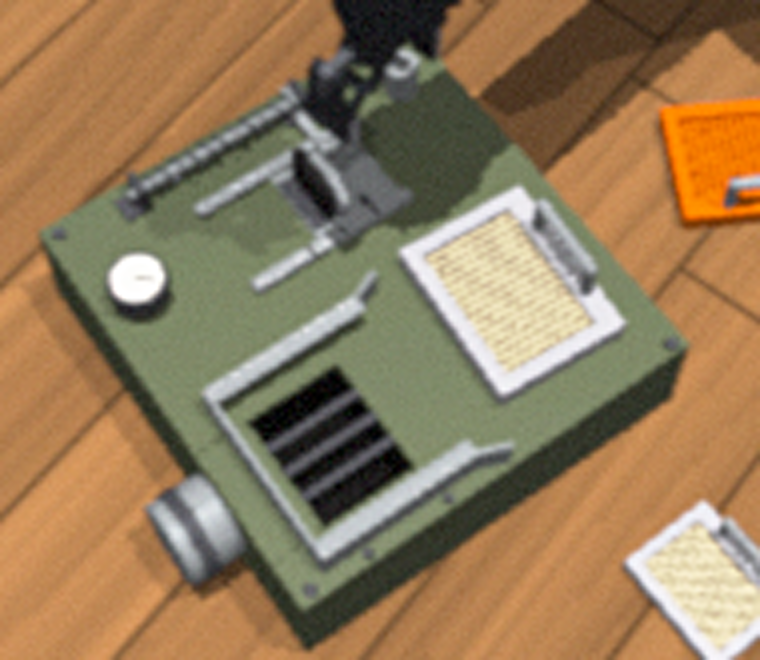

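View pics/w_cropa.png

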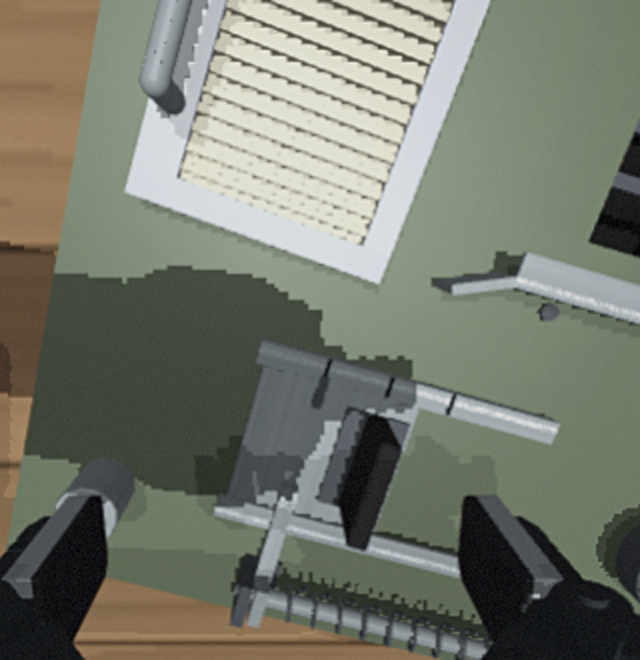

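View pics/m_scene.png

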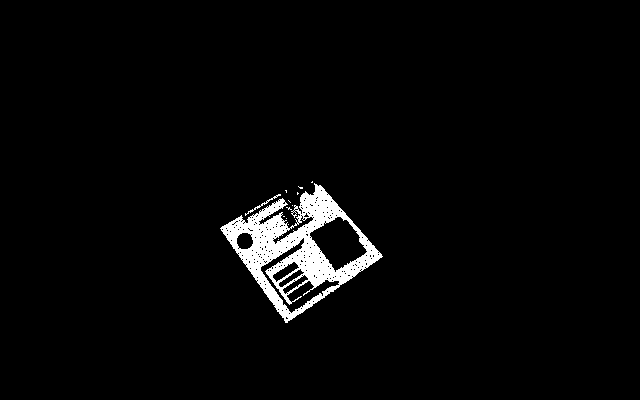

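Request:
apply_moves(series=[[[0,0,1],[2.5,0,0],1],[[0,0,1],[2.5,0,0],1],[[0,0,1],[2.5,0,0],1],[[0,0,1],[2.5,0,0],1],[[0,0,0],[0,0,0],1]])

```text
time_s: 0.78
tool_pos: [0.5629, 0.1, 0.2529]
orientation: [-3.141, 0.0, 1.225]
wrist_force: [0.4, -0.4, -0.1]
gripper_width: 1.004
```

Run:
```python
from h import *
from station import manip, optics
s=manip.state();c=optics.read_camera("wrist");pickle.dump((s,c),open("wrist1.pkl","wb"))
print(s["time_s"],s["tool_pos"],s["orientation"],s["qpos"])
cv2.imwrite("pics/wrist1.png",c["color"][:,:,::-1])
P,ok=cloud(s,c);z=P[...,2];col=c["color"].astype(int)
m=ok&(abs(z-.12)<.005)
cv2.imwrite("pics/m1.png",m.astype(np.uint8)*255)
```

```text
0.775 [0.56294508 0.09996633 0.25286495] [-3.14103945e+00  1.53732428e-04  1.22454042e+00] [ 4.66254206e-02  3.67143567e-01 -1.34007441e-01  1.07021523e+00
  6.97736354e-05  1.96367768e+00]
```

View pics/wrist1.png

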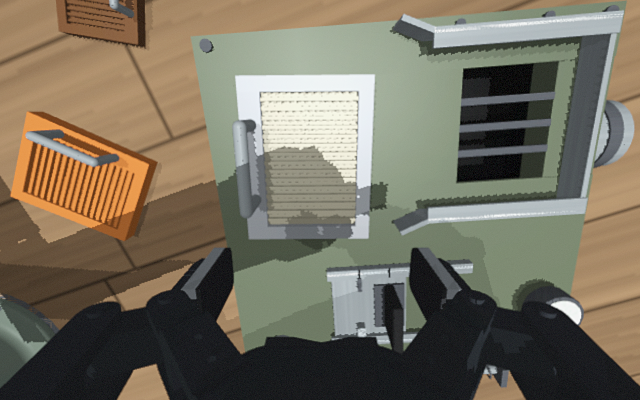

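View pics/m1.png

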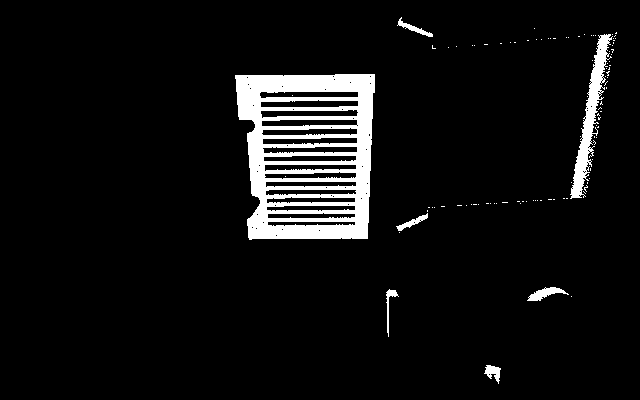

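Run:
```python
from h import *
s,c=pickle.load(open("wrist1.pkl","rb"))
P,ok=cloud(s,c);z=P[...,2]
sel=np.zeros_like(ok);sel[60:250,225:385]=1
m=ok&sel&(abs(z-.12)<.005)
r=cv2.minAreaRect(P[m][:,:2].astype(np.float32));print("filter",r,np.median(z[m]))
mb=ok&sel&(z>.148)&(z<.17);Q=P[mb];print("bail",mb.sum(),Q[:,2].max());
rb=cv2.minAreaRect(Q[:,:2].astype(np.float32));print(rb)
# track tops
ang=[]
for v0,v1,u0,u1 in((0,60,440,605),(195,240,435,580)):
    q=np.zeros_like(ok);q[v0:v1,u0:u1]=1
    mm=ok&q&(z>.1245)&(z<.134);A=P[mm];
    r=cv2.minAreaRect(A[:,:2].astype(np.float32));l=cv2.fitLine(A[:,:2].astype(np.float32),cv2.DIST_HUBER,0,.01,.01).ravel()
    print("track",mm.sum(),np.median(A[:,2]),r,l,np.degrees(np.arctan2(l[1],l[0])))
s2,c2=pickle.load(open("wrist0.pkl","rb"))
# mask of top face in both wrist views + scene
for n in("wrist0","wrist1","scene0"):
    s,c=pickle.load(open(n+".pkl","rb"));P,ok=cloud(s,c);z=P[...,2]
    m=ok&(abs(z-.1)<.005)
    A=P[m][:,:2]; th=np.radians(-15.85); ex=np.array([np.cos(th),np.sin(th)]);ey=np.array([-ex[1],ex[0]])
    o=np.array([.6463,.0547]);a=(A-o)@ex;b=(A-o)@ey
    k=(abs(a)<.3)&(abs(b)<.3);print(n,[np.percentile(a[k],q) for q in(.1,99.9)],[np.percentile(b[k],q) for q in(.1,99.9)])
```

```text
filter ((0.5603829622268677, 0.1317708045244217), (0.1412310004234314, 0.11076944321393967), 70.41468811035156) 0.11896087062967864
bail 1342 0.16080734186201673
((0.517216145992279, 0.14680370688438416), (0.07342004030942917, 0.009969132952392101), 70.60294342041016)
track 3628 0.12755686834343033 ((0.7451469302177429, 0.1708739548921585), (0.015022964216768742, 0.12157270312309265), 74.29399871826172) [ 0.9620189  -0.27298275  0.744156    0.1709307 ] -15.841836
track 2349 0.12735483968650313 ((0.7097269892692566, 0.0354590006172657), (0.016161449253559113, 0.12384817004203796), 74.95296478271484) [ 0.9620792  -0.27277017  0.7099872   0.03560101] -15.829174
wrist0 [np.float64(-0.19141247850841445), np.float64(0.15818358198371818)] [np.float64(-0.20587641410092478), np.float64(0.13450336062548796)]
wrist1 [np.float64(-0.1914919504736945), np.float64(0.1588026040847953)] [np.float64(-0.15899782677789615), np.float64(0.15869536562006506)]
scene0 [np.float64(-0.1907739688447786), np.float64(0.16041346028806372)] [np.float64(-0.20484591527696627), np.float64(0.16111545980035444)]
```

Request:
apply_moves(series=[[[0,0,0],[1.4,-2.95,0],1],[[0,0,0],[1.45,-2.95,0],1],[[0,0,0],[0,0,3],1],[[0,0,0],[0,0,3],1],[[0,0,0],[0,0,0],1]])

```text
time_s: 1.45
tool_pos: [0.5153, 0.1446, 0.1914]
orientation: [-3.137, 0.003, 1.221]
wrist_force: [-0.4, -0.1, 0.2]
gripper_width: 1.006
```

Run:
```python
from h import *
from station import manip, optics
s=manip.state();c=optics.read_camera("wrist");pickle.dump((s,c),open("wrist2.pkl","wb"))
print(s["time_s"],s["tool_pos"],s["orientation"],s["wrist_force"])
cv2.imwrite("pics/wrist2.png",c["color"][:,:,::-1])
P,ok=cloud(s,c);z=P[...,2]
sel=np.zeros_like(ok);sel[40:330,240:400]=1
mb=ok&sel&(z>.148)&(z<.165);Q=P[mb];print(mb.sum(),cv2.minAreaRect(Q[:,:2].astype(np.float32)),Q[:,2].max())
```

```text
1.45 [0.51531172 0.14461755 0.19135649] [-3.13726696e+00  2.63666769e-03  1.22146968e+00] [-0.41575329 -0.11589542  0.20149731]
2116 ((0.5171836018562317, 0.14742609858512878), (0.0727224051952362, 0.009903445839881897), 70.67728424072266) 0.16081307816020776
```

View pics/wrist2.png

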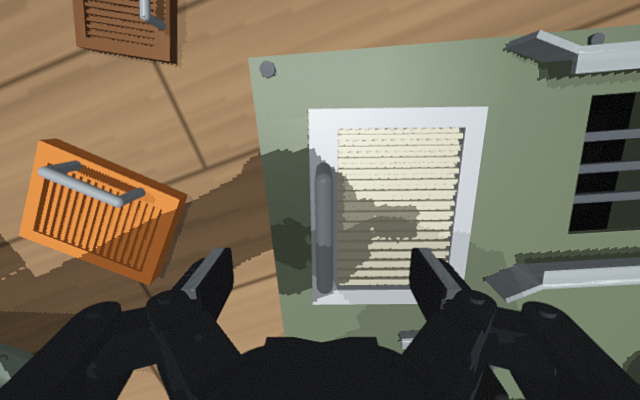

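Request:
apply_moves(series=[[[0,0,0],[0.2,0,1.7],1],[[0,0,0],[0,0,1.7],1],[[0,0,0],[0,0,0],-1],[[0,0,0],[0,0,0],-1],[[0,0,0],[0,0,0],-1]])

```text
time_s: 2.12
tool_pos: [0.5188, 0.1475, 0.1605]
orientation: [3.14, -0.001, 1.222]
wrist_force: [0.5, -0.6, -0.1]
gripper_width: 0.375
```

Request:
apply_moves(series=[[[0,0,0],[0,0,0],-1],[[0,0,0],[0,0,0],-1],[[0,0,0],[0,0,0],-1]])

```text
time_s: 2.5
tool_pos: [0.5184, 0.1476, 0.16]
orientation: [3.141, -0.0, 1.222]
wrist_force: [-1.4, 0.6, 5.8]
gripper_width: 0.086
```

```bash
cat > look.py <<'E'
from h import *
from station import manip, optics
import sys
n=sys.argv[1]; cam=sys.argv[2] if len(sys.argv)>2 else "wrist"
s=manip.state();c=optics.read_camera(cam);pickle.dump((s,c),open(n+".pkl","wb"))
print(s["time_s"],s["tool_pos"],s["orientation"],s["wrist_force"],s["gripper_width"])
cv2.imwrite(f"pics/{n}.png",c["color"][:,:,::-1])
E
python3 look.py wrist3
```

```text
2.5 [0.51840056 0.14760812 0.16002637] [ 3.14052394e+00 -4.93096917e-04  1.22197520e+00] [-1.35671505  0.55528925  5.80498237] 0.0861093883173019
```

View pics/wrist3.png

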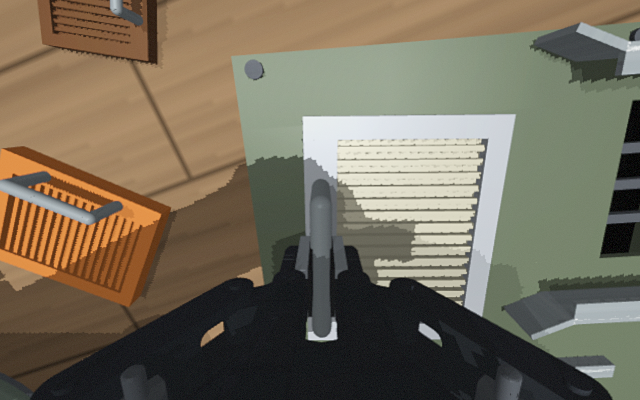

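Request:
apply_moves(series=[[[0,0,-0.4],[0.3,0,0],-1],[[0,0,-0.43],[0.4,0,0],-1],[[0,0,0],[0.4,0,0],-1],[[0,0,0],[0.35,0,0],-1],[[0,0,0],[0,0,0],-1]])

```text
time_s: 3.18
tool_pos: [0.523, 0.1611, 0.16]
orientation: [3.14, 0.0, 1.294]
wrist_force: [-0.6, -1.7, 6.0]
gripper_width: 0.089
```

```bash
python3 look.py wrist4
cat > box.py <<'E'
import numpy as np
th=np.radians(-15.84);ex=np.array([np.cos(th),np.sin(th)]);ey=np.array([-ex[1],ex[0]]);o=np.array([.6450,.0540])
def tob(p): p=np.asarray(p)[...,:2]-o; return np.stack([p@ex,p@ey],-1)*1000
E
cat > filt.py <<'E'
from h import *;from box import *;import sys
s,c=pickle.load(open(sys.argv[1]+".pkl","rb"));P,ok=cloud(s,c);z=P[...,2]
print("tcp box",tob(s["tool_pos"]),np.degrees(s["orientation"][2])-90-np.degrees(th))
ab=tob(P)
col=c["color"].astype(int);
m=ok&(abs(z-.119)<.004)&(col.min(2)>60)
E
python3 filt.py wrist4
```

```text
3.175 [0.52296789 0.16110881 0.16002819] [3.13983973e+00 4.53970699e-04 1.29378396e+00] [-0.64983664 -1.65068839  5.97620037] 0.08857943691905396
tcp box [-146.63381987   69.73273749] -0.031639697850199155
```

View pics/wrist4.png

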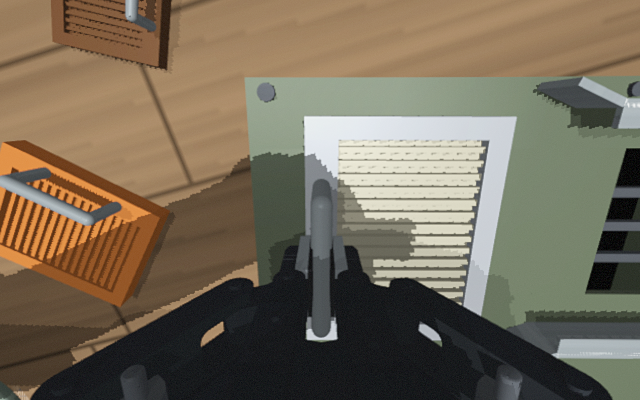

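Run:
```python
from h import *;from box import *
s,c=pickle.load(open("wrist4.pkl","rb"));P,ok=cloud(s,c);ab=tob(P);z=P[...,2]
m=ok&(abs(z-.119)<.005)
for u in(330,380,430,480,505):
    k=m[100:200,u]; print(u,ab[100:200,u][k][0],end=' ')
print()
for v in(125,150,200,250):
    k=m[v,280:530]; A=ab[v,280:530][k]; print(v,A[0],A[-1])
```

```text
330 [-142.29320711  138.10890394] 380 [-116.34866942  138.10379533] 430 [-90.31702435 138.56132769] 480 [-64.11348495 138.49257277] 505 [-51.99170176 138.47213992] 
125 [-155.84152925  134.09876929] [-46.22397458 133.9253478 ]
150 [-156.01678392  121.20635106] [-46.65851974 120.98810464]
200 [-155.95790265   93.11608458] [-47.01777175  93.28763759]
250 [-125.32961507   61.00450594] [-46.09200581  61.82934686]
```

Request:
apply_moves(series=[[[0,0,0],[0.13,1.5,0],-1],[[0,0,0],[0,2,0],-1],[[0,0,0],[0,2,0],-1],[[0,0,0],[0,2,0],-1],[[0,0,0],[0,0,0],-1]])

```text
time_s: 3.85
tool_pos: [0.5972, 0.1417, 0.16]
orientation: [3.138, -0.001, 1.293]
wrist_force: [2.7, 0.2, 4.7]
gripper_width: 0.09
```

```bash
python3 look.py wrist5; python3 filt.py wrist5
```

```text
3.85 [0.59721115 0.14170016 0.16004334] [ 3.13798199e+00 -8.55517145e-04  1.29325706e+00] [2.68202316 0.21660994 4.73674599] 0.09000492493294802
tcp box [-69.91212266  71.32592648] -0.061828441437089765
```

View pics/wrist5.png

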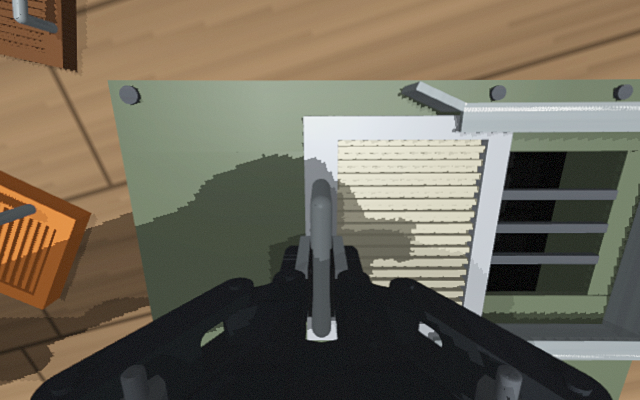

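Request:
apply_moves(series=[[[0,0,0],[0,2,0],-1],[[0,0,0],[0,2,0],-1],[[0,0,0],[0,2,0],-1],[[0,0,0],[0,2,0],-1],[[0,0,0],[0,0,0],-1]])

```text
time_s: 4.53
tool_pos: [0.6731, 0.1201, 0.1601]
orientation: [3.139, -0.001, 1.294]
wrist_force: [2.8, -0.4, 5.2]
gripper_width: 0.094
```

Request:
apply_moves(series=[[[0,0,0],[0,0.8,0],-1],[[0,0,0],[0,0.5,0],-1],[[0,0,0],[0,0.3,0],-1],[[0,0,0],[0,0,0],-1]])

```text
time_s: 5.03
tool_pos: [0.6861, 0.1167, 0.1601]
orientation: [-3.14, -0.001, 1.295]
wrist_force: [-2.3, 0.6, 7.2]
gripper_width: 0.092
```

```bash
python3 look.py wrist6; python3 filt.py wrist6
```

```text
5.025 [0.68607435 0.11669635 0.16006831] [-3.14027117e+00 -6.32906925e-04  1.29485488e+00] [-2.3254858   0.6350559   7.24187246] 0.09161906999987612
tcp box [22.40156915 71.52695127] 0.029719598283545423
```

View pics/wrist6.png

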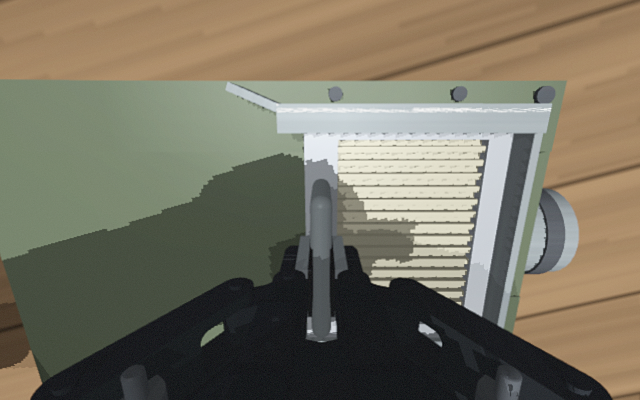

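Request:
apply_moves(series=[[[0,0,0],[0,0.4,0],-1],[[0,0,0],[0,0.4,0],-1],[[0,0,0],[0,0,0],-1],[[0,0,0],[0,0,0],-1]])

```text
time_s: 5.58
tool_pos: [0.6928, 0.115, 0.16]
orientation: [-3.138, -0.001, 1.295]
wrist_force: [-4.9, 1.1, 9.0]
gripper_width: 0.092
```

```bash
python3 look.py wrist7; python3 filt.py wrist7
python3 - <<'E'
from h import *;from box import *
s,c=pickle.load(open("wrist7.pkl","rb"));P,ok=cloud(s,c);ab=tob(P);z=P[...,2]
for v in(150,200,230):
    print(v,[(u,int(ab[v,u,0]),round(z[v,u]*1000)) for u in range(460,560,5) if ok[v,u]])
crop(c["color"],420,600,60,330,2,"pics/w7c.png")
E
```

```text
5.575 [0.69278781 0.1150316  0.1600352 ] [-3.13841007e+00 -8.76298941e-04  1.29519408e+00] [-4.87592099  1.08004707  8.97524386] 0.09201146522113546
tcp box [29.31450187 71.7578586 ] 0.04915438747323364
150 [(460, 104, 117), (465, 107, 117), (470, 109, 116), (475, 111, 118), (480, 114, 117), (485, 117, 118), (490, 118, 120), (495, 121, 119), (500, 124, 119), (505, 126, 121), (510, 129, 119), (515, 129, 124), (525, 133, 125), (530, 153, 99), (535, 155, 101), (540, 160, 99), (545, 235, 0), (550, 240, -1), (555, 244, 0)]
200 [(460, 107, 118), (465, 110, 117), (470, 113, 117), (475, 116, 117), (480, 118, 118), (485, 119, 121), (490, 123, 119), (495, 126, 119), (500, 129, 119), (505, 129, 123), (510, 130, 126), (515, 132, 126), (520, 154, 99), (525, 158, 97), (530, 182, 68), (535, 185, 68), (540, 190, 67), (545, 192, 69), (550, 199, 65), (555, 202, 66)]
230 [(460, 112, 113), (465, 115, 112), (470, 118, 112), (475, 117, 120), (480, 120, 120), (485, 123, 120), (490, 126, 119), (495, 128, 120), (500, 129, 123), (505, 130, 126), (510, 133, 125), (515, 155, 98), (520, 157, 99), (525, 173, 82), (530, 177, 81), (535, 180, 81), (540, 183, 83), (545, 186, 84), (550, 189, 83), (555, 193, 82)]
```

View pics/w7c.png

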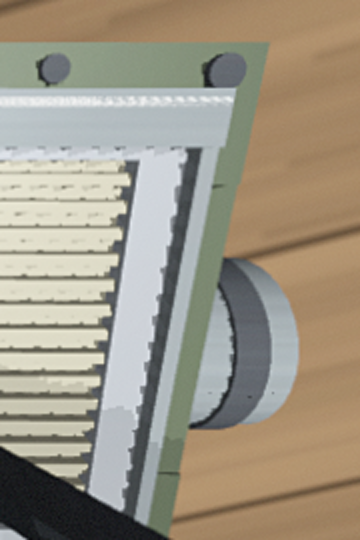

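Request:
apply_moves(series=[[[0,0,0],[0,0.3,0],-1],[[0,0,0],[0,0.2,0],-1],[[0,0,0],[0,0,0],-1],[[0,0,0],[0,0,0],-1]])

```text
time_s: 6.12
tool_pos: [0.693, 0.115, 0.16]
orientation: [-3.129, -0.0, 1.296]
wrist_force: [-19.1, 3.5, 17.8]
gripper_width: 0.09
```

```bash
python3 look.py wrist8; python3 filt.py wrist8
```

```text
6.125 [0.69297425 0.11497334 0.15999226] [-3.12926179e+00 -2.37067413e-04  1.29637732e+00] [-19.09136556   3.46725647  17.81607318] 0.09007999167575204
tcp box [29.50976061 71.75270393] 0.11694931850895429
```

Request:
apply_moves(series=[[[0,0,0],[0,-0.4,0],-1],[[0,0,0],[0,0,0],1],[[0,0,0],[0,0,0],1],[[0,0,0],[0,0,0],1],[[0,0,0],[0,0,0],1]])

```text
time_s: 6.8
tool_pos: [0.6958, 0.1133, 0.1588]
orientation: [-3.141, 0.0, 1.294]
wrist_force: [-0.9, -0.5, -0.1]
gripper_width: 0.926
```

Request:
apply_moves(series=[[[0,0,0],[0,0,-2],1],[[0,0,0],[0,0,-4],1],[[0,0,0],[0,0,-4],1],[[0,0,0],[0,0,0],1]])

```text
time_s: 7.3
tool_pos: [0.698, 0.1135, 0.2636]
orientation: [3.135, -0.002, 1.294]
wrist_force: [0.3, 0.6, 0.2]
gripper_width: 1.0
```

```bash
python3 look.py wrist9; python3 filt.py wrist9
python3 - <<'E'
from h import *;from box import *
s,c=pickle.load(open("wrist9.pkl","rb"));P,ok=cloud(s,c);ab=tob(P);z=P[...,2]
m=ok&(abs(z-.119)<.003)&(abs(ab[...,0]-75)<75)&(abs(ab[...,1]-70)<60)
for v in range(60,260,25):
    A=ab[v][m[v]]
    if len(A):print(v,A[0],A[-1])
mb=ok&(z>.15)&(z<.165)&(abs(ab[...,0]-29)<20)&(abs(ab[...,1]-70)<50)
print(cv2.minAreaRect(ab[mb].astype(np.float32)))
E
```

```text
7.3 [0.69795324 0.11347527 0.26362975] [ 3.13455502e+00 -2.43583303e-03  1.29403957e+00] [0.25075107 0.60516886 0.21579275] 0.999823844154349
tcp box [34.70859616 71.67054642] -0.016994020595422654
135 [ 19.41289728 123.61400066] [130.10831484 123.65509674]
160 [ 20.09365458 102.09164825] [130.01624072 102.04594158]
185 [19.67684254 79.01445082] [130.17905992  78.88820005]
210 [19.34883753 55.23786719] [129.87998679  55.540548  ]
235 [19.97305299 30.50576421] [130.26159231  30.6055426 ]
((28.39702796936035, 71.22445678710938), (73.04027557373047, 9.963364601135254), 89.92112731933594)
```

View pics/wrist9.png

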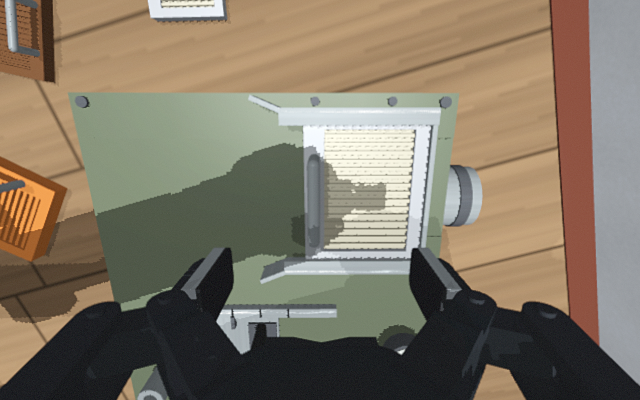

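Request:
apply_moves(series=[[[0,0,0],[-4,-2.1,0],1],[[0,0,0],[-4,-2.2,0],1],[[0,0,0],[-4,-2.2,0],1],[[0,0,0],[-2,0,0],1],[[0,0,0],[0,0,0],1]])

```text
time_s: 7.98
tool_pos: [0.5949, -0.0046, 0.2586]
orientation: [-3.141, -0.0, 1.292]
wrist_force: [0.3, 0.1, -0.1]
gripper_width: 1.004
```

```bash
python3 look.py wrist10; python3 filt.py wrist10
python3 - <<'E'
from h import *;from box import *
s,c=pickle.load(open("wrist10.pkl","rb"));P,ok=cloud(s,c);ab=tob(P);z=P[...,2]
mb=ok&(z>.14)&(z<.155)&(abs(ab[...,0]+15)<50)&(abs(ab[...,1]+105)<40)
print(mb.sum(),np.median(z[mb]),cv2.minAreaRect(ab[mb].astype(np.float32)))
E
```

```text
7.975 [ 0.59489894 -0.00457373  0.25860826] [-3.14083567e+00 -8.84755510e-05  1.29200180e+00] [ 0.31637851  0.13777383 -0.1080643 ] 1.0041405656099955
tcp box [-32.21079631 -70.02473035] -0.13374984225035647
654 0.14531846843770546 ((-30.79781723022461, -105.00564575195312), (9.66643238067627, 49.58272171020508), 0.2959578037261963)
```

View pics/wrist10.png

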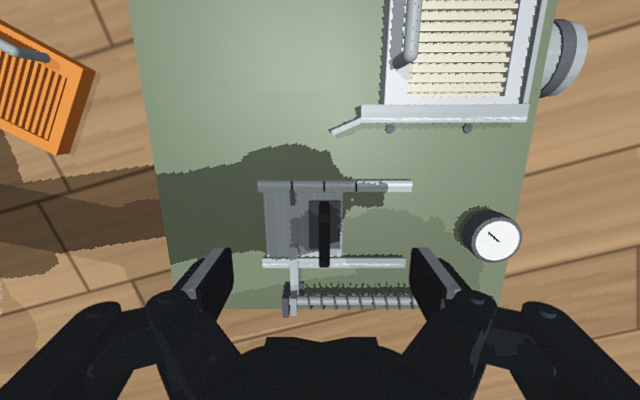

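Request:
apply_moves(series=[[[0,0,0],[-3.5,0.15,0],1],[[0,0,0],[0,0,4],1],[[0,0,0],[0,0,4],1],[[0,0,0],[0,0,2],1],[[0,0,0],[0,0,0],1]])

```text
time_s: 8.65
tool_pos: [0.5863, -0.0363, 0.157]
orientation: [-3.137, -0.0, 1.296]
wrist_force: [0.2, -0.2, -0.1]
gripper_width: 0.999
```

```bash
python3 look.py wrist11; python3 filt.py wrist11
python3 - <<'E'
from h import *;from box import *
s,c=pickle.load(open("wrist11.pkl","rb"));P,ok=cloud(s,c);ab=tob(P);z=P[...,2]
mb=ok&(z>.14)&(z<.155)&(abs(ab[...,0]+25)<25)&(abs(ab[...,1]+105)<40)
print(mb.sum(),cv2.minAreaRect(ab[mb].astype(np.float32)))
E
```

```text
8.65 [ 0.58630626 -0.03634391  0.15699159] [-3.13748810e+00 -1.62243940e-05  1.29554985e+00] [ 0.15033915 -0.15213373 -0.09017085] 0.9994767137862547
tcp box [ -31.80545635 -102.9339118 ] 0.06953849236772314
1861 ((-30.32686996459961, -105.43708801269531), (50.434226989746094, 9.846662521362305), 89.8928451538086)
```

View pics/wrist11.png

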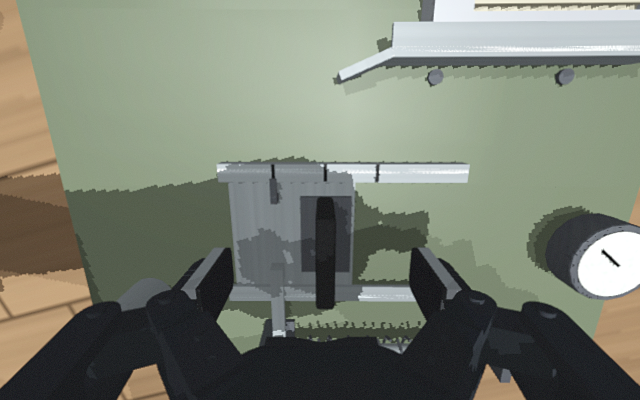

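Request:
apply_moves(series=[[[0,0,0],[-0.1,0.15,1],1],[[0,0,0],[0,0,1],1],[[0,0,0],[0,0,0],-1],[[0,0,0],[0,0,0],-1],[[0,0,0],[0,0,0],-1]])

```text
time_s: 9.32
tool_pos: [0.5884, -0.039, 0.1397]
orientation: [3.141, -0.0, 1.294]
wrist_force: [0.2, 0.5, -0.6]
gripper_width: 0.376
```

Request:
apply_moves(series=[[[0,0,0],[0,0,0],-1],[[0,0,0],[0,0,0],-1],[[0,0,0],[0,0,0],-1]])

```text
time_s: 9.7
tool_pos: [0.5877, -0.0388, 0.1397]
orientation: [-3.141, 0.0, 1.294]
wrist_force: [-3.9, -0.4, 5.3]
gripper_width: 0.105
```

```bash
python3 look.py wrist12; python3 filt.py wrist12
```

```text
9.7 [ 0.58773549 -0.03880546  0.13969023] [-3.14114179e+00  3.11432646e-05  1.29425692e+00] [-3.91346196 -0.37507665  5.31245645] 0.10497887728995561
tcp box [ -29.75861623 -104.9118836 ] -0.004540795870216385
```

View pics/wrist12.png

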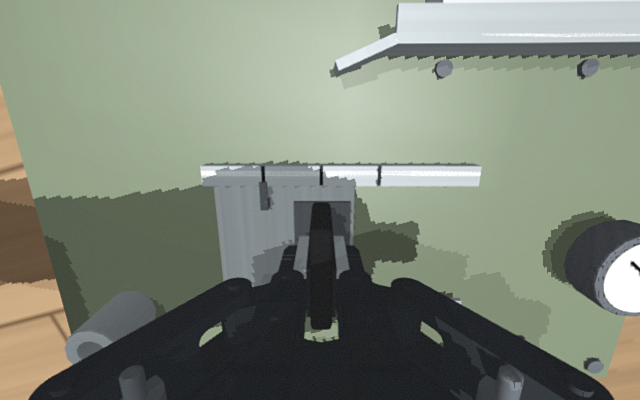

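Gripped; pointer is at the first mark (u≈264), middle mark at u≈321. Push 3 cm.

Request:
apply_moves(series=[[[0,0,0],[0,0.6,0],-1],[[0,0,0],[0,0.8,0],-1],[[0,0,0],[0,0.8,0],-1],[[0,0,0],[0,0.8,0],-1],[[0,0,0],[0,0,0],-1]])

```text
time_s: 10.38
tool_pos: [0.6153, -0.0466, 0.1397]
orientation: [-3.138, 0.0, 1.294]
wrist_force: [-8.6, 2.4, 10.1]
gripper_width: 0.104
```

Request:
apply_moves(series=[[[0,0,0],[0,0,0],-1],[[0,0,0],[0,0,0],-1]])

```text
time_s: 10.62
tool_pos: [0.6148, -0.0465, 0.1397]
orientation: [-3.138, 0.0, 1.294]
wrist_force: [-9.2, 2.3, 9.0]
gripper_width: 0.106
```

```bash
python3 look.py wrist13; python3 filt.py wrist13
```

```text
10.625 [ 0.61483853 -0.04654348  0.1396844 ] [-3.13776752e+00  2.58492127e-04  1.29434941e+00] [-9.15828941  2.32840406  9.00948822] 0.10627884980023193
tcp box [  -1.57262816 -104.95824148] 0.0007586580794018971
```

View pics/wrist13.png

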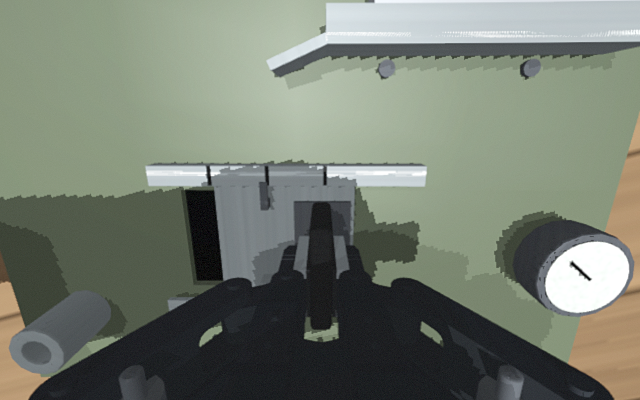

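Request:
apply_moves(series=[[[0,0,0],[0,0.12,0],-1],[[0,0,0],[0,0,0],-1],[[0,0,0],[0,0,0],-1],[[0,0,0],[0,0,0],-1],[[0,0,0],[0,0,0],-1]])

```text
time_s: 11.3
tool_pos: [0.6158, -0.0468, 0.1397]
orientation: [-3.137, 0.0, 1.294]
wrist_force: [-9.2, 2.1, 10.4]
gripper_width: 0.098
```

Request:
apply_moves(series=[[[0,0,0],[0,0,0],-1],[[0,0,0],[0,0,0],-1],[[0,0,0],[0,0,0],-1],[[0,0,0],[0,0,0],-1]])

```text
time_s: 11.8
tool_pos: [0.6157, -0.0468, 0.1397]
orientation: [-3.137, 0.0, 1.294]
wrist_force: [-10.0, 1.8, 10.7]
gripper_width: 0.111
```

```bash
python3 look.py wrist14; python3 filt.py wrist14; python3 look.py scene14 scene
python3 - <<'E'
from h import *;from box import *
s,c=pickle.load(open("wrist14.pkl","rb"));crop(c["color"],100,450,130,260,2,"pics/w14c.png")
s,c=pickle.load(open("scene14.pkl","rb"));crop(c["color"],200,400,150,340,3,"pics/s14c.png")
E
```

```text
11.8 [ 0.6156989  -0.04677144  0.13966657] [-3.13721089e+00  2.67764454e-04  1.29438457e+00] [-10.02175495   1.81154111  10.73325561] 0.11117185529687582
tcp box [  -0.68270445 -104.9427056 ] 0.002772884025912248
11.85 [ 0.61571133 -0.04676146  0.1396878 ] [-3.13725428e+00  2.67171705e-04  1.29439391e+00] [-9.94741355  2.2354417  10.54816848] 0.10452192816930263
```

View pics/w14c.png

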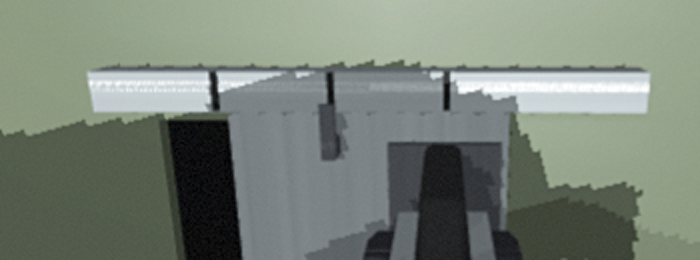

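View pics/s14c.png

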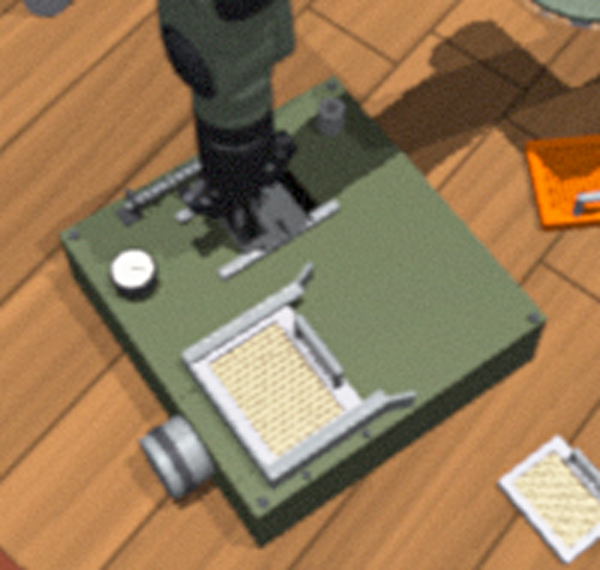

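The pointer is level with the middle mark (crop 328 against 331), the filter is home and the socket is still standing. I'm handing the job in.

```bash
python3 -c "
from station import workorder
print(workorder.job_done())"
```

```text
the job is handed in; nothing more can be done
None
```

The filter is fully home against the end stop, and I handed the job in at about 11.9 s with the gripper still holding the shutter at half travel. No verdict was reported.

- **Filter:** I took it by its bail, squared it to the box and slid it into the tracks. A further push raised the wrist force to about 19 N with no movement. After release it measured box x 19.7 to 130.1 mm, so its centre is at 75 mm as required. Its side offset was about 1 mm and it was square to the box within 0.1°.
- **Shutter:** I pinched the pull and moved it about 29 to 30 mm. The pointer is level with the middle mark, the spring load reads about 10 N, and it held steady over the last half second.
- **Other items:** The socket is still standing where it was, in the last wrist and scene pictures. The arm stayed well away from the wrench and the spray can, but I did not measure their positions again at the end.

No check failed. The only disagreement was 1 to 2 mm between the scene and wrist camera calibrations, so I used the wrist camera's figures.

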